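Close up the watchmaker's bench against dust

TASK

Close up the storage on the bench against dust: with the fingertips, push both open drawers of the small wooden chest fully home, and swing the raised lid of the grey movement box down until it is shut, without slamming it. Only push: do not pick anything up, leave the box standing where it is, and do not disturb the jar, the movement holder, the loupe or the screwdriver.

Things in the scene. Friction and masses are not known exactly. Their poses are not given: they have to be found in the camera images.
- chest: Low wooden parts chest, fixed to the bench, 150 mm deep (its x), 240 mm wide (its y), 76 mm high. Origin on the bench under the middle of the carcass's front face; x points into the chest (the way the drawers are pushed shut), y to its left as seen from the robot, z up. Two drawers side by side, their centres at y = +58 and -58 mm. It may stand left or right of the movement box.
- drawer_left (a joint): Slide of the chest's left (+y) drawer: how far it stands out of the chest, in m; 0 = fully home (a hard stop), 0.09 = fully out. It slides along the chest's x, with about 1.5 N of friction, and stays where it is left. Its front panel is 12 mm thick, 104 mm wide, and reaches from 10 to 66 mm above the bench; when home, the panel's outer face lies in the plane of the chest's origin.
- drawer_left_knob (a point): Centre of the outer end of the left drawer's brass knob (18 mm across), 14 mm in front of the drawer's front panel, at its middle, 43 mm above the bench; moves with the drawer.
- drawer_right (a joint): The same for the chest's right (-y) drawer.
- drawer_right_knob (a point): The same for the right drawer's knob.
- movement_box: Loose grey plastic box, about 0.9 kg, 120 mm deep (its x), 160 mm wide (its y), 50 mm high. Origin on the bench under the middle of its rear edge, below the hinge; x points to the rear (away from the box's inside, which lies at x from -120 mm to 0), z up.
- lid_hinge (a point): Middle of the hinge line, at the top of the box's rear edge, 50 mm above the bench; the hinge axis is the box's y. Its axes are the box's.
- lid (a joint): Angle of the grey lid, a plain plate 120 x 160 x 8 mm without a handle: 0 = shut, lying flat on the rim (its top is then 58 mm above the bench); pi/2 = upright; more = leaning to the rear; at most 2.0. Its hinge is stiff (about 0.11 N m): the lid stays at any angle where it is left and must be pushed all the way down.
- lid_edge (a point): Middle of the lid's free edge on its outer face (the top when shut, the rear face when upright), 120 mm from the hinge axis.
- jar: Bystander: amber glass jar with a steel cap, 38 mm across, 55 mm high, standing between the chest and the box. Origin at the centre of its underside.
- holder: Bystander: round steel movement holder, 44 mm across the foot, 38 mm high, standing in front of the gap between the chest and the box. Origin at the centre of its underside.
- loupe: Bystander: black eye loupe, 38 mm across, 30 mm high, in front of the box, about 55 mm from it. Origin at the centre of its underside.
- screwdriver: Bystander: small steel screwdriver, about 85 mm long and 9 mm thick, lying across the top of the chest, about 95 mm behind its front. Origin at its underside, near the middle of its length; x along its blade.

How it is judged:
By the outcome, as a careful person would: the job done as asked, in the order asked, and still so for the second after the job is handed in, with the robot touching nothing.
It also fails if it takes over 62 s, if anything falls off the work surface, if the arm or the gripper's body presses on something with over 40 N, if the wrist force passes 120 N, or if a joint passes its speed limit or range.

ROBOT

A 7-joint arm with a two-finger parallel gripper is mounted at the origin on the work surface. World frame = base frame: x ahead of the robot, y to its left, z up, the work surface at z = 0. Lengths are in mm, angles in rad, forces in N, time in s.
With the tool pointing down it reaches from about 425 to 950 mm from the base axis. Payload 4.7 kg.
Tool frame: the origin (TCP) lies at the very end of the fingers, on their centre line; the grasp point (between the pads) lies 19 mm behind it (manip.grip_depth is the distance from the TCP to the grasp point, in mm); z points along the fingers, y is the line along which they close (so a half turn about z gives the same grasp; the last joint's range is limited). The gripper opens to 85 mm and grips with 20 to 120 N. Pads are 22 mm wide; open, the fingers measure 114 mm over their backs; the gripper's body (76 mm by 85 mm) begins 54 mm behind the grasp point. The pads swing forward as they close: fully open they stand 13 mm farther back than shut.
Start: joints at [1.24, 0.469, -0.049, 1.532, 0.024, 1.141, -0.082], TCP at [200.683, -644.496, 231.335] pointing down, gripper open.
Joint ranges: [-2.59, 2.59], [-0.33, 1.99], [-1.39, 1.29], [0.1, 2.45], [-1.04, 4.18], [0.21, 1.99], [-2.66, 2.66]. Speed limits (rad/s): [2.57, 2.57, 3.14, 3.14, 3.14, 3.14, 3.14].

INTERFACE

Orientations are given as a rotation vector (axis times angle).
In Python, from workcell import status, eyes, order, manip gives the robot as it stands.
- The arm moves only by the shell command python3 -m pendant 'ROWS' [OPENING] [FORCE]. ROWS is JSON, a list of rows, each a list of 2 entries, a list of its own where there are three numbers: the shift along the tool's x, y, z in units of 2 cm (1.0 is 2 cm), then the turn about the tool's z in units of 4 degrees (1.0 is 4 degrees). A call has 1 to 8 rows; each row shifts and turns the commanded pose from where the row before left it, along the tool's axes as they then stand; what a row does not reach is not made up. A row lasts 1/10 s, in which the tool goes at most 50 mm and 8.59 degrees, less where a joint would pass 70% of its speed; a pose out of reach is approached as far as the arm can. A call with a number of a shift or a turn outside -1 to 1 is refused whole. A call with a gripper value outside its range is refused whole. OPENING is the finger opening in mm, from 0 to 85.4, set as the call begins (- or left out, the last holds). The fingers move at their own pace and stop on an object; FORCE is the grip in N (left out, the last holds). Time passes only in rows, so rows that do not move let the fingers close. It gives the time, the measured TCP pose, the force, the opening and the grip force at its end, in the units of the state.
- status.get_obs(): the state, without advancing time (a new reading comes with each control period).
- eyes.grab_frame(name): name is "side" or "top"; returns a dict with "color" (400x640x3 uint8, red, green, blue), "fx", "fy", "cx", "cy" (pixels), "dist_coeffs" ([k1, k2, p1, p2, k3] as OpenCV has them; the pictures are not rectified), "R" (3x3) and "t" (3): a world point X has camera coordinates R X + t. Camera axes: x right, y down, z forward; pixel columns grow to the right and rows downward; lengths in mm; the calibration is good to about 2 mm. A picture is of the moment at which its call begins. There is no depth.
- order.hand_in(): hands the job in; it is judged then, once.
The state is a dict: "time_s": time; "qpos": joint angles; "dq": joint speeds; "effort": joint torques, N m; "position": TCP position; "orientation": TCP orientation; "wrist_force": force on the tool from outside, world axes, zero at the start; "wrist_torque": the same for the moment, N m; "grip_width": opening from 0.0 (shut) to 1.0 (fully open); "finger_force": force on a finger pad.
Only numpy, scipy, OpenCV 4.12 (cv2) and the standard library are available. Lean on these libraries where they do the work, as an engineer would, in place of code of your own. Each camera call takes 0.05 s, during which the arm holds its last target. There are 200 camera calls.

## Working session

There is one attempt and no reset: what is moved stays moved. The work goes in short steps, Python scripts to look and compute and a shell command to move; the robot and the scene stay as the last step left them, time stands still between calls to the robot, and variables do not carry over. Pictures are saved under pics/ and viewed, at most 10 in all, crops included, and the job is handed in when it is done.

```bash
mkdir -p pics; ls; python3 - <<'E'
from workcell import status,eyes
import cv2,numpy as np
o=status.get_obs();print(o)
for n in("side","top"):
    f=eyes.grab_frame(n);cv2.imwrite(f"pics/{n}0.png",f["color"][:,:,::-1])
    print(n,{k:np.round(v,3).tolist() for k,v in f.items() if k!="color"})
    np.savez(f"{n}0.npz",**f)
E
```

```text
pics
{'time_s': 0.0, 'qpos': array([ 1.24009412,  0.46946983, -0.04860353,  1.53368655,  0.02411844,
        1.14097062, -0.08228993]), 'dq': array([-0.00040334,  0.00059428, -0.00035927,  0.00021242,  0.00041162,
       -0.0006064 , -0.00106073]), 'effort': array([-4.29970589e-05, -5.10312545e+01, -4.66102478e-02, -2.37712938e+01,
        1.07019852e-02,  7.49872212e-03,  2.09504844e-05]), 'position': array([ 200.47871714, -643.94111368,  230.24541896]), 'orientation': array([-3.10398827e+00, -4.72073583e-01,  5.87956078e-04]), 'wrist_force': array([-0.04707263, -0.59693908,  0.30755604]), 'wrist_torque': array([-0.0012041 ,  0.01198736, -0.07264764]), 'finger_force': 0.0, 'grip_width': 1.0009814491871363}
side {'fx': 367.004, 'fy': 367.004, 'cx': 318.867, 'cy': 198.561, 'dist_coeffs': [-0.051, 0.0, 0.0, 0.0, 0.0], 'R': [[0.792, -0.611, -0.019], [-0.392, -0.483, -0.783], [0.469, 0.627, -0.622]], 't': [-448.191, 274.809, 535.301]}
top {'fx': 473.411, 'fy': 473.411, 'cx': 321.814, 'cy': 203.995, 'dist_coeffs': [-0.064, 0.0, 0.0, 0.0, 0.0], 'R': [[0.002, -1.0, 0.006], [-0.977, -0.003, -0.215], [0.215, -0.005, -0.977]], 't': [-12.783, 567.721, 845.639]}
```

View pics/side0.png

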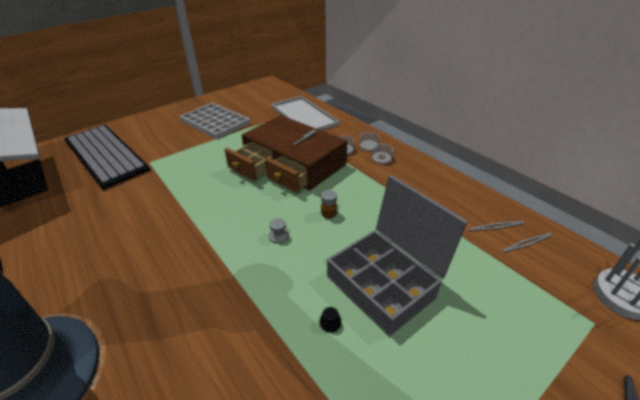

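View pics/top0.png

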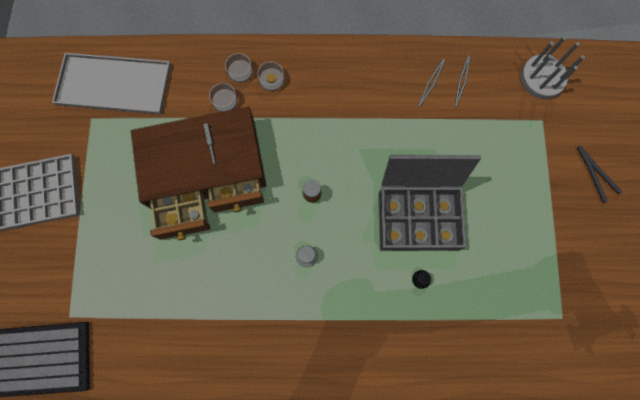

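The side picture shows the chest at the upper left with both drawers out, and the box with its lid up at about (400,260). In the top picture, the chest is at (197,170), the box at (422,215), the jar at (312,190), the holder at (306,256) and the loupe at (421,279). I'll enlarge both areas for precise pixel positions.

```bash
python3 - <<'E'
import cv2
im=cv2.imread("pics/top0.png")
a=cv2.resize(im[105:245,125:325],None,fx=4,fy=4,interpolation=cv2.INTER_CUBIC);cv2.imwrite("pics/c1.png",a)
a=cv2.resize(im[145:295,370:490],None,fx=4,fy=4,interpolation=cv2.INTER_CUBIC)
s=cv2.imread("pics/side0.png")
b=cv2.resize(s[170:335,315:475],None,fx=3.6,fy=3.6,interpolation=cv2.INTER_CUBIC)
cv2.imwrite("pics/c2.png",a);cv2.imwrite("pics/c3.png",b)
E
```

```text
(no output)
```

View pics/c1.png

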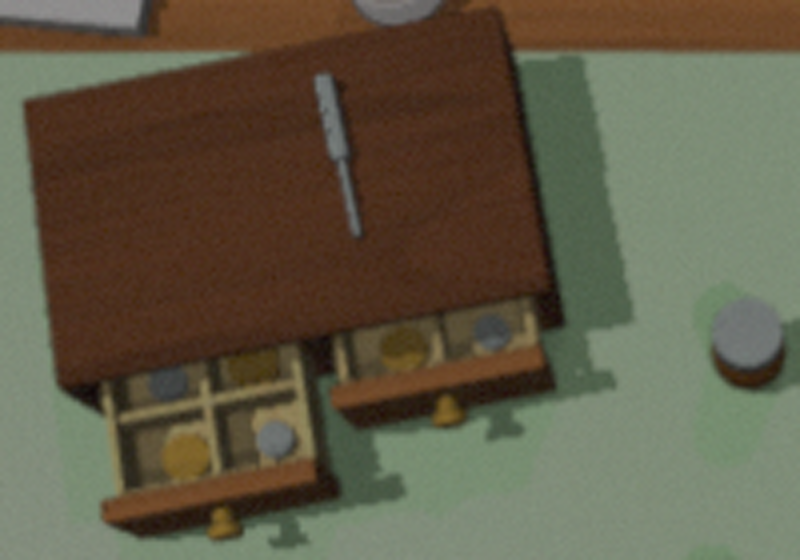

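View pics/c2.png

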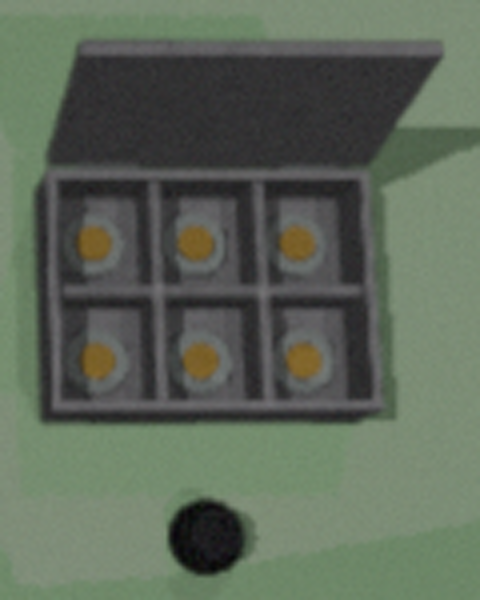

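View pics/c3.png

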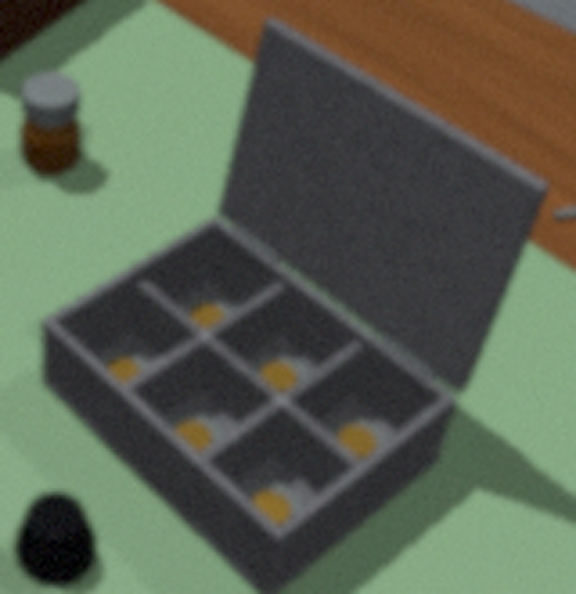

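c1 shows the chest's top corners and both drawer fronts, with the knobs at (225,535) and (448,412). c2 and c3 show the box rim corners and the lid leaning back from upright. Next I'll fit poses to these.

```bash
cat > h.py <<'E'
import numpy as np,cv2
from scipy.optimize import least_squares
def proj(f,P):
    r,_=cv2.Rodrigues(f["R"]);K=np.array([[f["fx"],0,f["cx"]],[0,f["fy"],f["cy"]],[0,0,1]],float)
    return cv2.projectPoints(np.array(P,float),r,np.array(f["t"],float),K,np.array(f["dist_coeffs"],float))[0][:,0]
def W(x,y,a,P):
    c,s=np.cos(a),np.sin(a);P=np.array(P,float);return np.c_[x+c*P[:,0]-s*P[:,1],y+s*P[:,0]+c*P[:,1],P[:,2]]
def onplane(f,uv,z):
    return least_squares(lambda q:(proj(f,[[q[0],q[1],z]])[0]-uv),[600,0]).x
E
python3 - <<'E'
from h import *
T=dict(np.load("top0.npz"));S=dict(np.load("side0.npz"))
c1=lambda P:np.array(P)/4+[125,105]
m=c1([(25,102),(500,10),(550,290),(62,385),(105,518),(318,482),(335,405),(545,368),(225,540),(448,418)])
def chest(p):
    x,y,a,l,r=p
    return proj(T,W(x,y,a,[(150,120,76),(150,-120,76),(0,-120,76),(0,120,76),(-l,110,66),(-l,6,66),(-r,-6,66),(-r,-110,66),(-l-14,58,43),(-r-14,-58,43)]))
s=least_squares(lambda p:(chest(p)-m).ravel(),[600,200,.2,70,40]);print("chest",s.x.round(3));print((chest(s.x)-m).round(1).tolist())
mt=np.array([(50,170),(370,170),(45,410),(382,410),(80,42),(442,42)])/4+[370,145]
ms=np.array([(215,222),(450,400),(47,322),(282,533),(270,20),(547,187)])/3.6+[315,170]
def box(p):
    x,y,b,a=p;e=(-120*np.cos(a)+8*np.sin(a));h=50+120*np.sin(a)+8*np.cos(a)
    P=W(x,y,b,[(0,80,50),(0,-80,50),(-120,80,50),(-120,-80,50),(e,80,h),(e,-80,h)])
    return np.r_[proj(T,P),proj(S,P)]
M=np.r_[mt,ms]
s=least_squares(lambda p:(box(p)-M).ravel(),[550,-200,0,1.7]);print("box",s.x.round(3));print((box(s.x)-M).round(1).tolist())
print("jar",onplane(T,np.array([747,330])/4+[125,105],55),"holder",onplane(T,[306,255],38),"loupe",onplane(T,[421,279],30))
E
```

```text
chest [5.90839e+02 2.18091e+02 2.00000e-01 6.57710e+01 3.09700e+01]
[[-0.2, -1.0], [0.5, -0.9], [0.8, 0.7], [-1.2, 1.0], [-0.8, 1.1], [-0.1, -0.4], [-0.8, 0.0], [0.3, -1.1], [0.6, -0.7], [0.9, 1.0]]
box [ 6.05526e+02 -2.07674e+02  1.00000e-03  1.71500e+00]
[[-1.4, -0.8], [-0.6, -0.5], [1.4, 0.1], [0.2, 0.1], [-0.6, 0.1], [0.2, 0.6], [0.1, -2.0], [2.2, -0.3], [-1.8, -0.6], [-1.2, 2.3], [0.1, -0.7], [0.8, 0.2]]
jar [602.02763594   8.22521379] holder [472.41591704  18.72271258] loupe [ 427.17825493 -203.15572265]
```

```bash
python3 -m pendant '[[[0,0,0],1],[[1,-1,0],0.46],[[1,-1,0],0],[[1,-1,0],0],[[1,-1,0],0],[[1,-1,0],0],[[1,-1,0],0],[[1,-1,0],0]]' 0 20
python3 -m pendant '[[[1,-1,0],0],[[1,-1,0],0],[[1,-1,0],0],[[1,-1,0],0],[[1,-1,0],0],[[1,-1,0],0],[[1,-1,0],0],[[1,-1,0],0]]'
```

```text
time_s: 0.9
position: [309.7, -477.7, 230.9]
orientation: [-3.125, -0.313, 0.001]
wrist_force: [-0.9, -0.5, 0.3]
grip_width: 0.002
finger_force: 0.0
time_s: 1.7
position: [434.6, -289.3, 231.0]
orientation: [-3.126, -0.313, 0.001]
wrist_force: [-0.2, 0.1, 0.5]
grip_width: -0.001
finger_force: 0.0
```

```bash
python3 -m pendant '[[[0.3,-1,0],0],[[0.3,-1,0],0],[[0.3,-1,0],0],[[0.3,-1,0],0],[[0.3,-1,0],0],[[0.3,-1,0],0],[[0.3,-1,0],0],[[0.3,-1,0],0]]' 
python3 -m pendant '[[[0.3,-1,0],0],[[0.3,-1,0],0],[[0.3,-1,0],0],[[0.3,-1,0],0],[[0.3,-1,0],0],[[0.3,-1,0],0],[[0.3,-1,0],0],[[0.3,-1,0],0]]'
python3 -m pendant '[[[0.2,-1,0],0],[[0.2,-1,0],0],[[0.2,-1,0],0],[[0.2,-1,0],0],[[0.2,-1,0],0],[[0.2,-1,0],0],[[0.2,-1,0],0],[[0,0,0],0]]'
```

```text
time_s: 2.5
position: [449.3, -123.2, 231.0]
orientation: [-3.126, -0.313, 0.001]
wrist_force: [-0.1, -0.1, -0.4]
grip_width: 0.001
finger_force: 0.0
time_s: 3.3
position: [464.6, 43.0, 231.0]
orientation: [3.126, 0.313, -0.001]
wrist_force: [0.5, -0.9, 0.7]
grip_width: 0.001
finger_force: 0.0
time_s: 4.1
position: [463.9, 187.9, 231.2]
orientation: [-3.124, -0.321, 0.0]
wrist_force: [-0.1, -0.7, 0.5]
grip_width: -0.001
finger_force: 0.0
```

```bash
python3 -m pendant '[[[0.3,-1,0],0],[[0.3,-1,0],0],[[0.3,-1,0.6],0],[[0,-0.1,1],0],[[0,0,1],0],[[0,0,1],0],[[0,0,1],0],[[0,0,1],0]]' 
python3 -m pendant '[[[0,0,1],0],[[0,0,1],0],[[0,0,1],0],[[0,0,1],0],[[0,0,0],0],[[0,0,0],0]]'
python3 - <<'E'
from h import *
from workcell import status,eyes
p=status.get_obs()["position"];d=p[:2]-[590.8,218.1];c,s=np.cos(.2),np.sin(.2)
print("chest frame",c*d[0]+s*d[1],-s*d[0]+c*d[1])
a=cv2.resize(eyes.grab_frame("top")["color"][105:245,125:325,::-1],None,fx=3,fy=3);b=cv2.resize(eyes.grab_frame("side")["color"][100:220,200:360,::-1],None,fx=3,fy=3)
im=np.zeros((800,600,3),np.uint8);im[:420,:600]=a;im[420:780,:480]=b
cv2.imwrite("pics/d1.png",cv2.resize(im,(450,600)))
E
```

```text
time_s: 4.9
position: [470.1, 247.9, 118.2]
orientation: [3.125, 0.311, -0.001]
wrist_force: [1.1, 0.4, -0.2]
grip_width: -0.003
finger_force: 0.0
time_s: 5.5
position: [470.0, 248.6, 39.3]
orientation: [3.125, 0.312, -0.001]
wrist_force: [-0.6, 0.1, -0.6]
grip_width: -0.0
finger_force: 0.0
chest frame -112.3132352116359 53.92585562902546
```

View pics/d1.png

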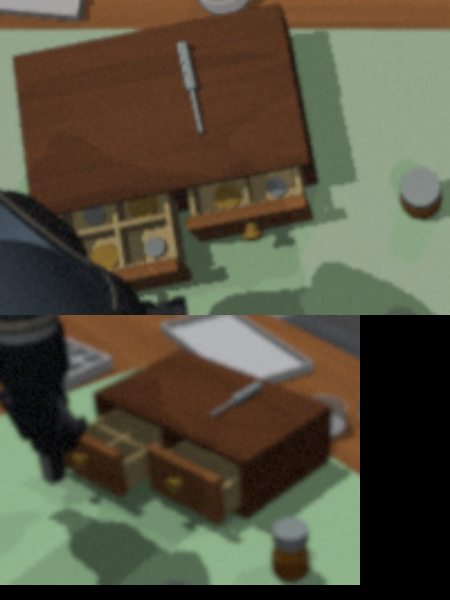

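The arm is in front of the left knob at about (75,455) and clear of the chest. I'll push along the tool's x axis and slow down near the stop.

```bash
python3 -m pendant '[[[0,-0.2,0.3],0],[[0.4,0,0],0],[[0.4,0,0],0],[[0.4,0,0],0],[[0.4,0,0],0],[[0.4,0,0],0],[[0.4,0,0],0],[[0,0,0],0]]' 
python3 -m pendant '[[[0.4,0,0],0],[[0.4,0,0],0],[[0.3,0,0],0],[[0.2,0,0],0],[[0.2,0,0],0],[[0.1,0,0],0],[[0,0,0],0]]'
```

```text
time_s: 6.4
position: [517.8, 263.1, 33.3]
orientation: [-3.125, -0.312, -0.002]
wrist_force: [0.0, 0.7, -0.2]
grip_width: 0.001
finger_force: 0.0
time_s: 7.1
position: [548.1, 269.2, 33.3]
orientation: [-3.126, -0.313, -0.001]
wrist_force: [-0.4, -0.6, -0.3]
grip_width: -0.001
finger_force: 0.2
```

```bash
python3 -m pendant '[[[0.1,0,0],0],[[0.1,0,0],0]]' | grep -E "pos|wrist"
python3 -m pendant '[[[0.1,0,0],0],[[0.1,0,0],0]]'| grep -E "pos|wrist"
python3 - <<'E'
from h import *
from workcell import eyes
a=cv2.resize(eyes.grab_frame("top")["color"][105:245,125:325,::-1],None,fx=3,fy=3);b=cv2.resize(eyes.grab_frame("side")["color"][100:220,200:360,::-1],None,fx=3,fy=3)
im=np.zeros((800,600,3),np.uint8);im[:420,:600]=a;im[420:780,:480]=b
cv2.imwrite("pics/d2.png",cv2.resize(im,(450,600)))
E
```

```text
position: [551.4, 269.9, 33.4]
wrist_force: [-2.4, -0.7, 0.2]
position: [555.5, 270.7, 33.3]
wrist_force: [-2.0, -0.6, -0.5]
```

View pics/d2.png

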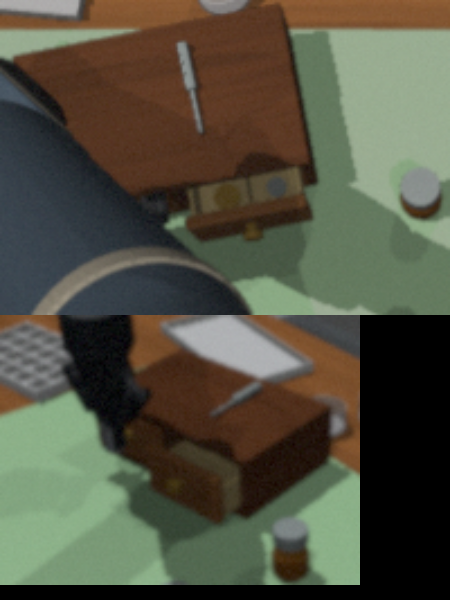

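The left drawer is nearly home, with the knob at about (127,435) in the side crop. I'll push on to the stop and watch the force.

```bash
python3 -m pendant '[[[0.1,0,0],0],[[0.1,0,0],0]]' | grep -E "pos|wrist"
python3 -m pendant '[[[0.1,0,0],0],[[0.05,0,0],0]]'| grep -E "pos|wrist"
```

```text
position: [556.4, 270.9, 33.3]
wrist_force: [-11.8, -4.0, 10.4]
position: [556.4, 271.0, 33.0]
wrist_force: [-16.6, -4.7, 13.0]
```

```bash
python3 -m pendant '[[[-0.4,0,0],0],[[-0.8,0,0],0],[[-0.8,0,0],0],[[-0.8,0,0],0],[[-0.3,0.2,0],0],[[0,0.9,0],0],[[0,0.9,0],0],[[0,0.9,0],0]]' | grep -E "time|pos|wrist"
python3 -m pendant '[[[0,0.9,0],0],[[0,0.9,0],0],[[0,0.9,0],0],[[0,0.2,0],0],[[0,0,0],0]]'| grep -E "pos|wrist"
python3 - <<'E'
from h import *
from workcell import status,eyes
p=status.get_obs()["position"];d=p[:2]-[590.8,218.1];c,s=np.cos(.2),np.sin(.2)
print("chest frame",c*d[0]+s*d[1],-s*d[0]+c*d[1])
E
```

```text
time_s: 8.8
position: [514.4, 202.3, 33.6]
wrist_force: [-0.6, 0.7, 0.7]
position: [525.5, 145.5, 33.4]
wrist_force: [0.3, 0.5, -0.3]
chest frame -78.47188807960079 -58.20634102731367
```

Now push the right drawer. The stop should come at about -23, which is 55 mm of travel.

```bash
python3 -m pendant '[[[0.4,0,0],0],[[0.4,0,0],0],[[0.4,0,0],0],[[0.4,0,0],0],[[0.4,0,0],0],[[0.3,0,0],0],[[0.1,0,0],0]]' | grep -E "pos|wrist"
python3 -m pendant '[[[0.1,0,0],0],[[0.1,0,0],0],[[0.1,0,0],0],[[0.1,0,0],0]]'| grep -E "pos|wrist"
python3 -m pendant '[[[0.05,0,0],0],[[0.05,0,0],0]]'| grep -E "pos|wrist"
```

```text
position: [572.2, 156.1, 33.2]
wrist_force: [-1.6, 0.8, 0.7]
position: [579.3, 157.2, 33.2]
wrist_force: [-2.4, 1.4, -0.5]
position: [580.5, 157.4, 33.2]
wrist_force: [-5.6, -1.1, 3.1]
```

```bash
python3 -m pendant '[[[0.1,0,0],0],[[0.1,0,0],0],[[0.05,0,0],0]]' | grep -E "pos|wrist"
```

```text
position: [580.5, 157.4, 33.0]
wrist_force: [-16.5, -2.4, 13.8]
```

```bash
python3 -m pendant '[[[-0.5,0,0],0],[[-1,0,0],0],[[-1,0,0],0],[[-0.2,0,-0.6],0],[[0,0,-1],0],[[0,0,-1],0],[[0,0,-1],1],[[0,0,-1],1]]' | grep -E "pos|wrist"
python3 -m pendant '[[[0,0,-1],0.87],[[0,0,-1],0],[[0,0,-1],0],[[0,0,-1],0],[[0,0,-1],0],[[0,0,-0.3],0],[[0,0,0],0]]'| grep -E "pos|wrist|ori"
python3 - <<'E'
from h import *
from workcell import eyes
b=cv2.resize(eyes.grab_frame("side")["color"][100:220,200:360,::-1],None,fx=4,fy=4)
cv2.imwrite("pics/d3.png",b)
E
```

```text
position: [535.2, 148.1, 127.6]
wrist_force: [-0.7, -0.4, -0.2]
position: [534.6, 148.2, 233.0]
orientation: [-3.141, 0.001, -0.006]
wrist_force: [0.1, 0.1, -0.7]
```

View pics/d3.png

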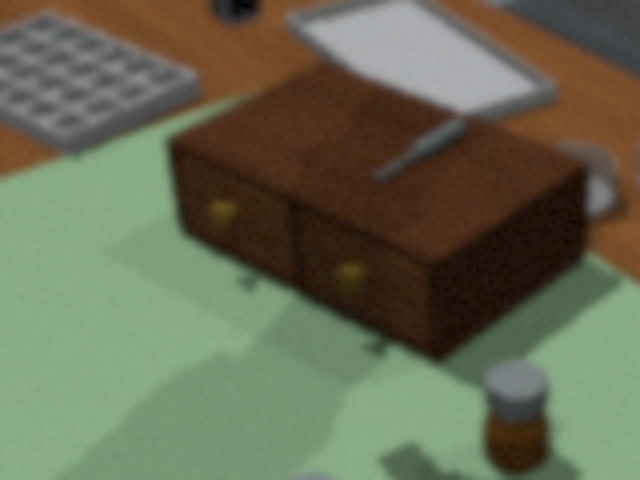

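Both drawers are flush with the chest front, with the knobs at (222,212) and (350,275). The screwdriver and jar haven't moved. Next I'll go behind the lid.

```bash
python3 -m pendant '[[[1,1,0],0],[[1,1,0],0],[[1,1,0],0],[[1,1,0],0],[[1,1,0],0],[[1,1,0],0],[[0.9,1,0],0],[[0,1,0],0]]' | grep -E "pos|wrist"
python3 -m pendant '[[[0,1,0],0],[[0,1,0],0],[[0,1,0],0],[[0,1,0],0],[[0,1,0],0],[[0,1,0],0],[[0,1,0],0],[[0,1,0],0]]' | grep -E "pos|wrist"
python3 -m pendant '[[[0,1,0],0],[[0,0.8,0],0],[[0,0,0],0]]'| grep -E "pos|wrist|ori"
```

```text
position: [672.6, -13.3, 229.1]
wrist_force: [-0.2, 0.4, 0.1]
position: [670.6, -173.1, 229.7]
wrist_force: [0.3, 0.5, -0.9]
position: [670.6, -212.2, 230.7]
orientation: [3.14, -0.008, -0.001]
wrist_force: [0.5, -0.8, -0.8]
```

```bash
python3 -m pendant '[[[0,0,1],0],[[0,0,1],0],[[0,0,1],0],[[0,0,0.8],0],[[0,0,0],0],[[0,0,0],0]]'| grep -E "time|pos|wrist|ori"
python3 - <<'E'
from h import *
a=np.r_[1.65:0:24j]
x=605.5-105*np.cos(a)+8*np.sin(a)+10;z=50+105*np.sin(a)+8*np.cos(a)
print(x[0],z[0]);print(np.c_[a[1:],x[1:],z[1:],np.diff(x)/20,-np.diff(z)/20].round(2))
E
```

```text
time_s: 14.95
position: [671.5, -207.6, 155.6]
orientation: [-3.141, -0.0, -0.001]
wrist_force: [0.2, 0.2, 0.3]
631.7826135523385 154.0378608772076
[[ 1.5800e+00  6.2428e+02  1.5494e+02 -3.7000e-01 -4.0000e-02]
 [ 1.5100e+00  6.1674e+02  1.5530e+02 -3.8000e-01 -2.0000e-02]
 [ 1.4300e+00  6.0919e+02  1.5512e+02 -3.8000e-01  1.0000e-02]
 [ 1.3600e+00  6.0167e+02  1.5439e+02 -3.8000e-01  4.0000e-02]
 [ 1.2900e+00  5.9422e+02  1.5313e+02 -3.7000e-01  6.0000e-02]
 [ 1.2200e+00  5.8689e+02  1.5134e+02 -3.7000e-01  9.0000e-02]
 [ 1.1500e+00  5.7970e+02  1.4903e+02 -3.6000e-01  1.2000e-01]
 [ 1.0800e+00  5.7269e+02  1.4621e+02 -3.5000e-01  1.4000e-01]
 [ 1.0000e+00  5.6590e+02  1.4289e+02 -3.4000e-01  1.7000e-01]
 [ 9.3000e-01  5.5937e+02  1.3910e+02 -3.3000e-01  1.9000e-01]
 [ 8.6000e-01  5.5313e+02  1.3485e+02 -3.1000e-01  2.1000e-01]
 [ 7.9000e-01  5.4721e+02  1.3016e+02 -3.0000e-01  2.3000e-01]
 [ 7.2000e-01  5.4164e+02  1.2506e+02 -2.8000e-01  2.6000e-01]
 [ 6.5000e-01  5.3645e+02  1.1957e+02 -2.6000e-01  2.7000e-01]
 [ 5.7000e-01  5.3167e+02  1.1373e+02 -2.4000e-01  2.9000e-01]
 [ 5.0000e-01  5.2731e+02  1.0755e+02 -2.2000e-01  3.1000e-01]
 [ 4.3000e-01  5.2342e+02  1.0108e+02 -1.9000e-01  3.2000e-01]
 [ 3.6000e-01  5.1999e+02  9.4350e+01 -1.7000e-01  3.4000e-01]
 [ 2.9000e-01  5.1706e+02  8.7390e+01 -1.5000e-01  3.5000e-01]
 [ 2.2000e-01  5.1463e+02  8.0240e+01 -1.2000e-01  3.6000e-01]
 [ 1.4000e-01  5.1272e+02  7.2930e+01 -1.0000e-01  3.7000e-01]
 [ 7.0000e-02  5.1134e+02  6.5510e+01 -7.0000e-02  3.7000e-01]
 [ 0.0000e+00  5.1050e+02  5.8000e+01 -4.0000e-02  3.8000e-01]]
```

```bash
python3 -m pendant '[[[-0.4,0,0],0],[[-0.4,0,0],0],[[-0.4,0,0],0],[[-0.4,0,0],0],[[-0.3,0,0],0],[[-0.3,0,0],0],[[-0.3,0,0],0]]'| grep -E "time|pos|wrist"
python3 -m pendant '[[[-0.3,0,0],0],[[-0.3,0,0],0],[[-0.3,0,0],0],[[-0.3,0,0.1],0],[[-0.3,0,0.1],0],[[0,0,0],0]]'| grep -E "time|pos|wrist"
python3 - <<'E'
from h import *
from workcell import eyes
b=cv2.resize(eyes.grab_frame("side")["color"][150:350,300:500,::-1],None,fx=3,fy=3)
cv2.imwrite("pics/d4.png",b)
E
```

```text
time_s: 15.65
position: [620.9, -208.2, 155.6]
wrist_force: [1.1, 0.5, 0.8]
time_s: 16.25
position: [589.7, -208.1, 150.8]
wrist_force: [0.1, 0.9, -0.1]
```

View pics/d4.png

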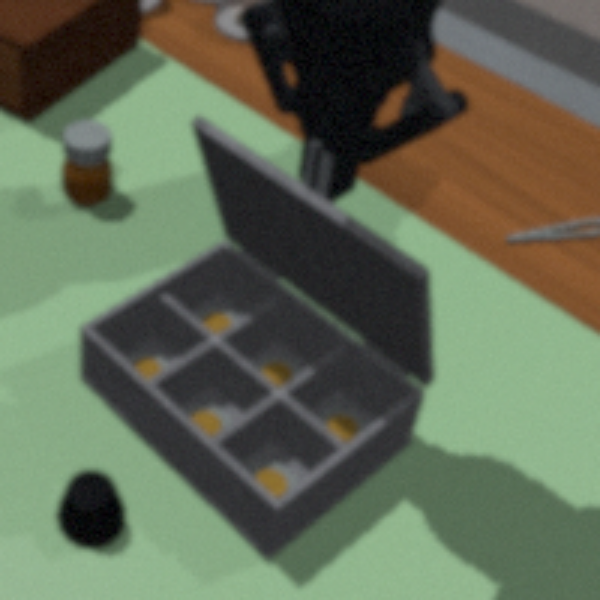

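The lid is now swinging forward, the fingertips are behind it at (320,170), and the box hasn't moved. I'll carry on along the arc.

```bash
python3 -m pendant '[[[-0.4,0,0.1],0],[[-0.4,0,0.1],0],[[-0.35,0,0.15],0],[[-0.35,0,0.15],0],[[-0.35,0,0.2],0],[[-0.3,0,0.2],0],[[-0.3,0,0.2],0],[[0,0,0],0]]'| grep -E "time|pos|wrist"
python3 -m pendant '[[[-0.25,0,0.25],0],[[-0.25,0,0.25],0],[[-0.25,0,0.3],0],[[-0.25,0,0.3],0],[[0,0,0],0]]'| grep -E "time|pos|wrist"
```

```text
time_s: 17.1
position: [540.5, -208.1, 128.5]
wrist_force: [0.0, -0.4, -0.3]
time_s: 17.6
position: [520.3, -207.9, 106.1]
wrist_force: [0.1, -0.4, -0.3]
```

```bash
python3 -m pendant '[[[-0.1,0,0.3],0],[[-0.1,0,0.3],0],[[-0.1,0,0.3],0],[[-0.05,0,0.3],0],[[-0.05,0,0.3],0],[[0,0,0.2],0],[[0,0,0],0]]'| grep -E "time|pos|wrist"
python3 -m pendant '[[[0,0,0.2],0],[[0,0,0.2],0],[[0,0,0.1],0],[[0,0,0.1],0],[[0,0,0],0]]'| grep -E "time|pos|wrist"
```

```text
time_s: 18.3
position: [513.9, -207.9, 72.6]
wrist_force: [-0.0, -1.1, -0.9]
time_s: 18.8
position: [514.1, -208.0, 61.0]
wrist_force: [-1.1, 0.9, 0.0]
```

```bash
python3 -m pendant '[[[0,0,0.1],0],[[0,0,0.1],0],[[0,0,0],0]]'| grep -E "time|pos|wrist"
python3 -m pendant '[[[0,0,0.05],0],[[0,0,0.05],0],[[0,0,0],0]]'| grep -E "time|pos|wrist"
```

```text
time_s: 19.1
position: [514.3, -208.1, 58.5]
wrist_force: [-4.4, 1.2, 9.1]
time_s: 19.4
position: [514.4, -208.1, 58.2]
wrist_force: [-7.1, 0.4, 22.1]
```

The lid is down at 58 mm and pressing firmly. I'll lift off and check.

```bash
python3 -m pendant '[[[0,0,-0.2],0],[[0,0,-0.5],0],[[0,0,-1],0],[[0,0,-1],0],[[0,0,-1],0],[[0,0,-1],0],[[0,0,-1],0],[[0,0,-1],0]]'| grep -E "time|pos|wrist"
python3 -m pendant '[[[0.5,1,-0.5],0],[[0.5,1,0],0],[[0.5,1,0],0],[[0.5,1,0],0],[[0.5,1,0],0],[[0.5,1,0],0],[[0.5,1,0],0],[[0,0,0],0]]'| grep -E "time|pos|wrist"
python3 - <<'E'
from h import *
from workcell import eyes
b=cv2.resize(eyes.grab_frame("side")["color"][100:350,200:500,::-1],None,fx=2,fy=2,interpolation=cv2.INTER_CUBIC)
cv2.imwrite("pics/d5.png",b)
f=eyes.grab_frame("side")
P=W(605.5,-207.7,0.001,[(0,80,58),(0,-80,58),(-120,80,58),(-120,-80,58),(-120,80,0),(-120,-80,0)])
print(((proj(f,P)-[200,100])*2).round())
print("jar/holder/loupe base",((proj(f,[[602,8.2,0],[472.4,18.7,0],[427.2,-203.2,0]])-[200,100])*2).round())
E
```

```text
time_s: 20.2
position: [514.1, -207.9, 190.3]
wrist_force: [0.0, 0.1, -0.0]
time_s: 21.0
position: [584.1, -351.6, 198.8]
wrist_force: [-0.6, -1.0, 0.1]
[[350. 253.]
 [486. 355.]
 [252. 312.]
 [386. 435.]
 [253. 354.]
 [378. 476.]]
jar/holder/loupe base [[259. 228.]
 [156. 274.]
 [255. 444.]]
```

View pics/d5.png

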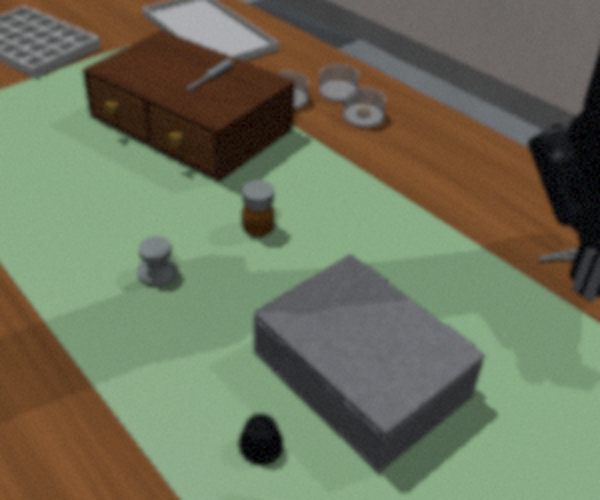

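The lid is shut: its top corners at (350,256), (484,355), (255,315) and (387,434) match the prediction for a box that has not moved. Both drawers are home, the bystanders are where they were, and the robot is clear.

```bash
python3 -c "
from workcell import order
print(order.hand_in())"
```

```text
the job is handed in; nothing more can be done
None
```

Job handed in at about 21 s: both drawers are pushed fully home, the lid was closed gently onto the box, and in the last picture the box and all four bystanders are where they started.

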